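Seat a substrate carrier's set-screw on the spindle flat and hold it

ROBOT

A 6-joint arm with a two-finger parallel gripper is mounted at the origin on the work surface. World frame = base frame: x ahead of the robot, y to its left, z up, the work surface at z = 0. Lengths are in m, angles in rad, forces in N, time in s.
With the tool pointing down it reaches from about 0.35 to 0.95 m from the base axis. Payload 17.4 kg.
Tool frame: the origin (TCP) lies midway between the tips of the shut fingers; the grasp point (between the pads) lies 19 mm behind it (env.grasp_offset is the distance from the TCP to the grasp point, in m); z points along the fingers, y is the direction in which the jaws open and shut (so a half turn about z gives the same grasp; the last joint's range is limited). The gripper opens to 93 mm and grips with 3 to 60 N. Pads are 15 mm wide; open, the fingers measure 128 mm over their backs; the gripper's body (75 mm by 188 mm) begins 65 mm behind the grasp point.
Start: joints at [-1.179, 0.116, 1.442, -0, 1.584, -0.038], TCP at [0.281, -0.614, 0.219] pointing down, gripper open.
Joint ranges: [-2.83, 2.83], [-0.83, 2.19], [0.07, 2.5], [-1.14, 4.28], [0.01, 3], [-2.97, 2.97]. Speed limits (rad/s): [1.89, 1.89, 2.22, 3.14, 3.14, 3.14].

INTERFACE

Orientations are given as a 3x3 rotation matrix whose columns are the frame's x, y, z axes.
In Python, from bench import env, vision, job, finder gives the robot as it stands. The module is installed in compiled form; this text tells all that it offers.
- The arm moves only by the tool step_arm, never from a script. Its argument "moves" is a list of rows, each an object of numbers: "dx", "dy", "dz": the shift along the world's x, y, z in mm; "twist": the turn about the world's z in degrees; "fingers": the opening in per cent of the stroke, from 0 (shut) to 100 (fully open). A call has 1 to 20 rows; each row is the pose to reach, as a shift and turn from the pose commanded when the call began; what a row does not reach only later rows make up. A row lasts 1/10 s, in which the tool goes at most 50 mm and 8.59 degrees, less where a joint would pass 70% of its speed; a pose out of reach is approached as far as the arm can. A call with a gripper value outside its range is refused whole. The fingers move at their own pace and stop on an object; "grip_force" is the grip in N (left out, the last holds). Time passes only in rows, so rows that repeat a pose let the fingers close. It gives the time, the measured TCP pose, the force and the opening at its end, in the units of the state.
- env.read_state(): the state, without advancing time (a new reading comes with each control period).
- vision.snapshot(name): name is "side" or "top"; returns a dict with "color" (420x560x3 uint8, red, green, blue), "range_z" (420x560 float32, m along the optical axis (not along the pixel's ray), 0 where there is no reading), "K" (3x3 intrinsics, pixels), "distortion" ([k1, k2, p1, p2, k3] as OpenCV has them; the pictures are not rectified), "extrinsics" (4x4, takes a point from camera to world coordinates). Camera axes: x right, y down, z forward; pixel columns grow to the right and rows downward; lengths in m; the calibration is good to about 2 mm. A picture is of the moment at which its call begins.
- job.finish_job(): hands the job in, once; it reports no verdict.
Trained networks look in a picture, given as the dict that the camera call returned (one of the last four; its "shot" number tells which), for a name from the list of things; names that differ only in an ending like _2 or _b are one class to them, and where a whole thing is asked for, a point or a joint stands for the part that bears it (a point fixed in the world has none). Each returns a list of dicts, best first, with "p" (0 to 1); they miss things now and then, are a little off and sometimes report something else, mostly with a low value. They report only what shows in the picture. A call takes as long as a camera call.
- finder.find_in(picture, query): "location" ([column, row] in pixels, amid what is visible of it).
- finder.masks_of(picture, query): "pixels" (420x560 bool, what is visible of it) and "location" ([column, row] in pixels, amid what is visible of it).
The state is a dict: "time": time; "joint_pos": joint angles; "joint_vel": joint speeds; "tau": joint torques, N m; "tcp_pos": TCP position; "tool_rot": TCP orientation; "contact_force": force on the tool from outside, world axes, zero at the start; "torque": the same for the moment, N m; "finger_gap": finger opening in m.
Only numpy, scipy, OpenCV 4.12 (cv2) and the standard library are available. Lean on these libraries where they do the work, as an engineer would, in place of code of your own. Each camera call takes 0.05 s, during which the arm holds its last target.

TASK

On the small rotary stage, feel for the spindle's flat by pinching it, and turn the spindle until the flat faces the red mark on the stage. Then pick up the gold-topped substrate carrier by the edges of its square plate only, never touching the gold face, and lower its collar upright over the spindle with the set-screw on the flat. Finish while holding it there by the plate's edges, still facing the red mark, the set-screw about midway down the flat and pressed lightly against it, with nothing else carrying the carrier; leave everything else where it is.

Things in the scene. Friction and masses are not known exactly. Their poses are not given: they have to be found in the camera images.
- stage: rotary stage fixed to the bench: square aluminium base 90 x 90 x 12 mm and a dark round drum, 80 mm diameter, its flat top 46 mm above the bench. Origin: centre of its underside, on the spindle axis; z up; x points to the red mark (a red line on the drum's top and side at its rim). The spindle stands on the drum's top.
- flat (a point): on the axis of the upright steel D spindle (20 mm diameter, 50 mm long, top 96 mm above the bench), level with the middle of its flat, 37 mm above the drum; z up, x points out of the flat. The flat (orange) covers the upper 26 mm, 5 mm from the axis: 15 mm from flat to round back, 20 mm across elsewhere; fully round below. Top edge chamfered 1 mm
- spindle (a joint): turn of the spindle about z, rad, anticlockwise from above; 0 = flat faces the red mark; starts between 0.5 and 1.3; stops at -2.2 and 2.2. Slight friction (0.03 N m), stays where it is left. Pads not square to the flat mostly grip without squaring it and stay further apart: about 15 mm square to it, 16 mm at 0.12 rad off, 17 mm at 0.3, 20 mm well off it
- carrier: loose carrier, 0.08 to 0.17 kg, standing on its collar (34 mm outside, 30 mm high, open below, 23 mm bore up to the plate); on it a square white plate 50 x 50 x 4 mm (30 to 34 mm above the origin) with a gold face 42 x 42 x 1 mm on its top. Origin: centre of the collar's underside; z up; x, square to a plate edge, points to the set-screw's side, marked by a black bar on the plate's top
- screw_tip (a point): inner end of the set-screw (5 mm diameter, along the carrier's x, 8 mm above the collar's underside), 6.7 mm from the bore's axis: the collar passes over the spindle only with the screw on the flat, and then has 1.7 mm of play before the screw bears on the flat when the carrier is moved along its own -x
- vial_a: bystander: clear glass vial, 26 mm diameter, 42 mm high, white cap; origin at the centre of its underside
- vial_b: bystander: amber glass vial, 26 mm diameter, 42 mm high, white cap; origin at the centre of its underside
- chip_box: bystander: small blue box with a pale lid, 41 x 41 x 24 mm; origin at the centre of its underside
- petri_dish: bystander: covered round dish, 90 mm diameter, 15 mm high; origin at the centre of its underside
- tweezers: bystander: green tweezers lying along their x, about 120 mm long, 6 mm high; origin at the middle, on the bench
- pen: bystander: blue pen lying along its x, 140 mm long, 9 mm thick; origin at the middle, on the bench

How it is judged:
By the outcome, as a careful person would: the job done as asked, in the order asked, and still so for the second after the job is handed in, while the arm keeps its last pose, push and grip.
It also fails if it takes over 58 s, if anything falls off the work surface, if the arm or the gripper's body presses on something with over 40 N, if the wrist force passes 120 N, or if a joint passes its speed limit or range.

## Working session

There is one attempt and no reset: what is moved stays moved. The work goes in short steps, Python scripts to look and compute and a tool call to move; the robot and the scene stay as the last step left them, time stands still between calls to the robot, and variables do not carry over. Pictures are saved under pics/ and viewed, and the job is handed in when it is done.

Besides the shell and the picture viewer there is one more tool, called after "Emit:" as name(argument=value, ...) on one line, values as JSON. step_arm: Moves the arm, as the interface text tells. Its arguments: {"type":"object","properties":{"moves":{"type":"array"},"grip_force":{"type":"number"}},"required":["moves"]}

```bash
ls; mkdir -p pics; cat > h.py <<'E'
import numpy as np, cv2
from bench import env, vision, job, finder
def save(s,n): cv2.imwrite('pics/'+n,s['color'][:,:,::-1])
def rays(s,uv):
    uv=np.asarray(uv,float).reshape(-1,1,2)
    return cv2.undistortPoints(uv,s['K'],np.asarray(s['distortion'])).reshape(-1,2)
def w(s,uv,z=None,plane=None):
    r=rays(s,uv); E=s['extrinsics']; d=np.c_[r,np.ones(len(r))]
    if plane is not None:
        D=d@E[:3,:3].T; o=E[:3,3]; t=(plane-o[2])/D[:,2]; return o+D*t[:,None]
    if z is None:
        z=np.array([s['range_z'][int(v),int(u)] for u,v in np.asarray(uv).reshape(-1,2)])
    return (d*z[:,None])@E[:3,:3].T+E[:3,3]
def cloud(s):
    v,u=np.nonzero(s['range_z']>0); z=s['range_z'][v,u]
    return np.c_[u,v],w(s,np.c_[u,v],z),s['color'][v,u]
E
python3 - <<'E'
from h import *
for n in('side','top'):
    s=vision.snapshot(n); save(s,n+'0.png'); np.savez('/tmp/'+n+'0.npz',**{k:v for k,v in s.items()})
    print(n,s['extrinsics'].round(3).tolist(),s['K'].tolist())
    for q in('stage','spindle','carrier','vial_a','chip_box','petri_dish','tweezers','pen'):
        print(q,[(round(float(d['p']),2),np.round(d['location'])) for d in finder.find_in(s,q)][:3])
st=env.read_state();print(st['time'],st['tcp_pos'],st['tool_rot'],st['finger_gap'],env.grasp_offset)
E
```

```text
pics
side [[-0.987, -0.101, 0.128, 0.413], [-0.163, 0.569, -0.806, 0.809], [0.008, -0.816, -0.578, 0.654], [0.0, 0.0, 0.0, 1.0]] [[522.1615402132898, 0.0, 269.45045909026646], [0.0, 522.1615402132898, 206.2062388772189], [0.0, 0.0, 1.0]]
stage [(0.88, array([251., 274.]))]
spindle [(0.61, array([251., 255.])), (0.53, array([274., 161.])), (0.47, array([135., 313.]))]
carrier [(0.81, array([275., 164.]))]
vial_a [(0.91, array([136., 313.])), (0.79, array([247., 204.]))]
chip_box [(0.86, array([312., 203.])), (0.48, array([135., 314.])), (0.41, array([253., 272.]))]
petri_dish [(0.64, array([177., 214.]))]
tweezers [(0.53, array([355., 259.]))]
pen [(0.5, array([250., 254.])), (0.45, array([207., 182.]))]
top [[0.024, -0.987, 0.157, 0.417], [-1.0, -0.022, 0.01, 0.017], [-0.007, -0.157, -0.988, 0.909], [0.0, 0.0, 0.0, 1.0]] [[423.2349092017766, 0.0, 278.2562142687119], [0.0, 423.2349092017766, 212.78747356833378], [0.0, 0.0, 1.0]]
stage [(0.8, array([232., 213.]))]
spindle [(0.6, array([227., 213.]))]
carrier [(0.63, array([321., 190.])), (0.6, array([409., 209.]))]
vial_a [(0.62, array([318., 190.])), (0.48, array([170., 136.])), (0.38, array([370., 141.]))]
chip_box [(0.73, array([344., 255.]))]
petri_dish [(0.79, array([308., 132.]))]
tweezers [(0.72, array([254., 306.]))]
pen [(0.68, array([369., 142.]))]
0.9 [ 0.28122893 -0.61362742  0.21863736] [[ 9.09073355e-01  4.16636093e-01  1.38383603e-06]
 [ 4.16636093e-01 -9.09073355e-01  2.89343737e-05]
 [ 1.33131129e-05 -2.57269122e-05 -1.00000000e+00]] 0.09311409346100104 0.0188
```

View pics/side0.png

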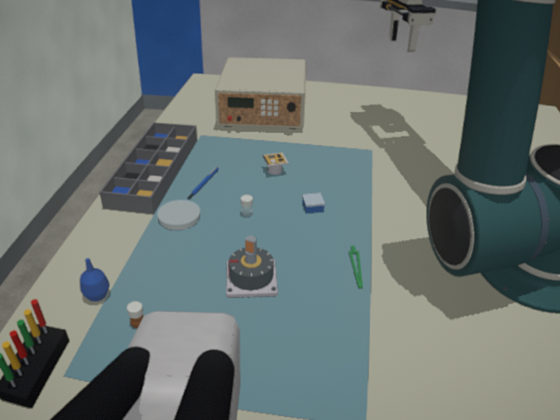

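View pics/top0.png

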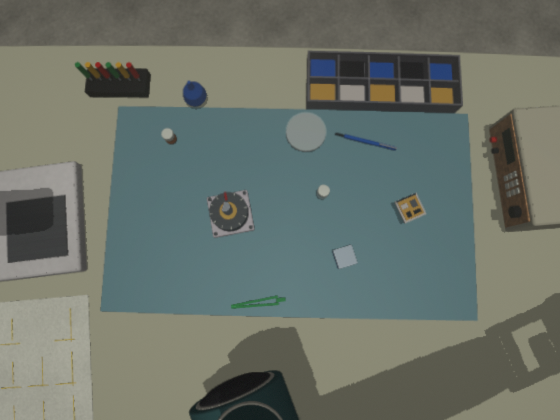

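```bash
python3 - <<'E'
import numpy as np,cv2
t=np.load('/tmp/top0.npz')['color'][:,:,::-1]; s=np.load('/tmp/side0.npz')['color'][:,:,::-1]
R=lambda im,x,y,w,h:cv2.resize(im[y:y+h,x:x+w],(400,300),interpolation=cv2.INTER_CUBIC)
a=np.vstack([np.hstack([R(t,190,180,80,60),R(t,370,178,80,60)]),np.hstack([R(s,205,227,92,69),R(s,235,135,80,60)])])
cv2.imwrite('pics/z0.png',a)
E
```

```text
(no output)
```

View pics/z0.png

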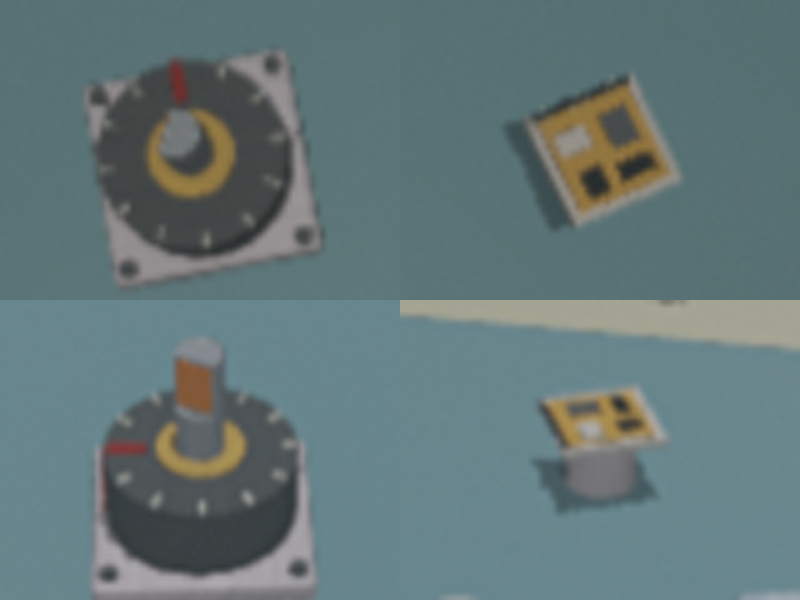

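```bash
cat >> h.py <<'E'
def ortho(s,c,plane,half=0.06,n=400):
    # bird's-eye: column right = -y, row down = -x
    a=np.linspace(half,-half,n); X,Y=np.meshgrid(c[0]+a,c[1]+a,indexing='ij')
    P=np.c_[X.ravel(),Y.ravel(),np.full(X.size,plane)]
    E=np.linalg.inv(s['extrinsics'])
    uv,_=cv2.projectPoints(P,cv2.Rodrigues(E[:3,:3])[0],E[:3,3],s['K'],np.asarray(s['distortion']))
    m=uv.reshape(n,n,2).astype(np.float32)
    return cv2.remap(np.asarray(s['color']),m[...,0],m[...,1],cv2.INTER_CUBIC)[:,:,::-1]
def proj(s,P):
    E=np.linalg.inv(s['extrinsics'])
    return cv2.projectPoints(np.asarray(P,float).reshape(-1,1,3),cv2.Rodrigues(E[:3,:3])[0],E[:3,3],s['K'],np.asarray(s['distortion']))[0].reshape(-1,2)
E
python3 - <<'E'
from h import *
T=dict(np.load('/tmp/top0.npz'));S=dict(np.load('/tmp/side0.npz'))
c=w(T,[[228.5,211]],plane=.046)[0]; print(c, w(S,[[251,262]],plane=.046))
k=w(T,[[410.5,208.5]],plane=.034)[0]; print(k, w(S,[[275.5,160]],plane=.034))
cr=np.round(c,3);print(cr)
cv2.imwrite('pics/o1.png',np.vstack([np.hstack([cv2.resize(ortho(s,cr,p,n=300),(266,266)) for p in(.012,.046,.096)]) for s in(T,S)]))
print(np.round(k,3))
cv2.imwrite('pics/o2.png',np.vstack([np.hstack([cv2.resize(ortho(s,np.round(k,3),p,.045,n=300),(300,300)) for p in(0,.034)]) for s in(T,S)]))
for n,s in(('T',T),('S',S)):
    uv,P,C=cloud(s)
    d=np.hypot(P[:,0]-c[0],P[:,1]-c[1]); m=(d<.05)
    for lo,hi in((.008,.016),(.04,.05),(.09,.1)):
        q=m&(P[:,2]>lo)&(P[:,2]<hi); print(n,lo,q.sum(),P[q].mean(0).round(4) if q.sum() else '', np.median(P[q,2]))
    d=np.hypot(P[:,0]-k[0],P[:,1]-k[1]); q=(d<.04)&(P[:,2]>.029); print('car',q.sum(),P[q].mean(0).round(4),np.median(P[q,2]))
E
```

```text
[0.55503454 0.12880551 0.046     ] [[0.55244962 0.13386169 0.046     ]]
[ 0.57093636 -0.25178538  0.034     ] [[ 0.56740332 -0.24365348  0.034     ]]
[0.555 0.129 0.046]
[ 0.571 -0.252  0.034]
T 0.008 334 [0.54   0.116  0.0126] 0.012543916356821616
T 0.04 1008 [0.5557 0.1294 0.0469] 0.046898645563795194
T 0.09 72 [0.556  0.1278 0.0963] 0.09658761196170423
car 580 [ 0.5733 -0.2502  0.0354] 0.03545316951929617
S 0.008 398 [0.549  0.1572 0.0118] 0.01184116816165709
S 0.04 958 [0.5523 0.1377 0.0451] 0.04519623678654078
S 0.09 77 [0.553  0.131  0.0942] 0.0945694874441938
car 262 [ 0.5699 -0.2474  0.0336] 0.03378550396811664
```

View pics/o1.png

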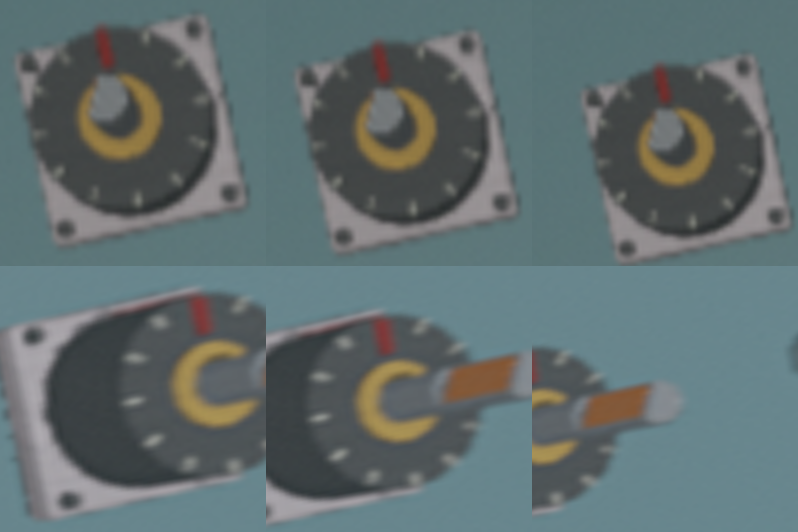

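View pics/o2.png

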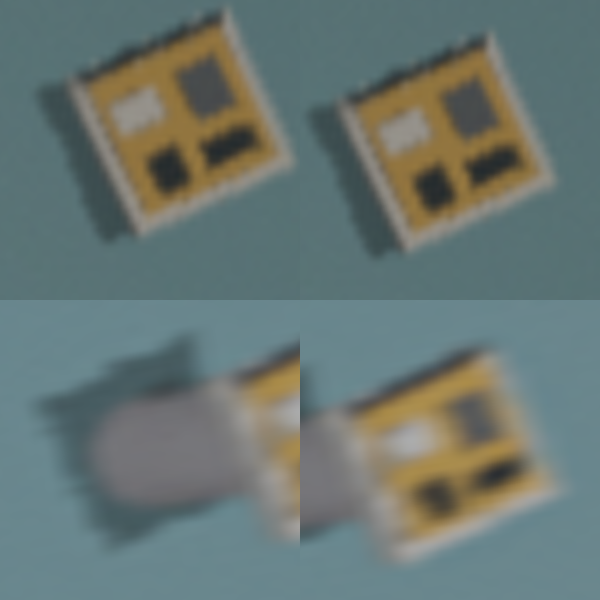

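Emit:
step_arm(moves=[{"dx":275,"dy":744,"dz":0,"twist":136,"fingers":50},{"dx":275,"dy":744,"dz":0,"twist":136,"fingers":50},{"dx":275,"dy":744,"dz":0,"twist":136,"fingers":50},{"dx":275,"dy":744,"dz":0,"twist":136,"fingers":50},{"dx":275,"dy":744,"dz":0,"twist":136,"fingers":50},{"dx":275,"dy":744,"dz":0,"twist":136,"fingers":50},{"dx":275,"dy":744,"dz":0,"twist":136,"fingers":50},{"dx":275,"dy":744,"dz":0,"twist":136,"fingers":50},{"dx":275,"dy":744,"dz":0,"twist":136,"fingers":50},{"dx":275,"dy":744,"dz":0,"twist":136,"fingers":50},{"dx":275,"dy":744,"dz":0,"twist":136,"fingers":50},{"dx":275,"dy":744,"dz":0,"twist":136,"fingers":50},{"dx":275,"dy":744,"dz":0,"twist":136,"fingers":50},{"dx":275,"dy":744,"dz":0,"twist":136,"fingers":50},{"dx":275,"dy":744,"dz":0,"twist":136,"fingers":50},{"dx":275,"dy":744,"dz":0,"twist":136,"fingers":50},{"dx":275,"dy":744,"dz":0,"twist":136,"fingers":50},{"dx":275,"dy":744,"dz":0,"twist":136,"fingers":50},{"dx":275,"dy":744,"dz":0,"twist":136,"fingers":50},{"dx":275,"dy":744,"dz":0,"twist":136,"fingers":50}], grip_force=5)

```text
time: 2.9
tcp_pos: [0.5561, 0.1293, 0.2189]
tool_rot: [[-0.943, 0.334, 0.0], [0.334, 0.943, -0.0], [-0.0, 0.0, -1.0]]
contact_force: [0.5, -1.2, 1.0]
finger_gap: 0.0467
```

```bash
python3 - <<'E'
import numpy as np,cv2
S=np.load('/tmp/side0.npz')['color'].astype(int)
for v in range(239,258,2): print(v,[tuple(S[v,u]) for u in range(243,260)])
E
```

```text
239 [(np.int64(103), np.int64(134), np.int64(142)), (np.int64(108), np.int64(134), np.int64(141)), (np.int64(120), np.int64(130), np.int64(136)), (np.int64(126), np.int64(130), np.int64(135)), (np.int64(128), np.int64(133), np.int64(138)), (np.int64(130), np.int64(136), np.int64(142)), (np.int64(131), np.int64(138), np.int64(144)), (np.int64(132), np.int64(139), np.int64(144)), (np.int64(132), np.int64(138), np.int64(144)), (np.int64(132), np.int64(138), np.int64(144)), (np.int64(133), np.int64(139), np.int64(145)), (np.int64(134), np.int64(139), np.int64(144)), (np.int64(126), np.int64(132), np.int64(137)), (np.int64(103), np.int64(120), np.int64(126)), (np.int64(102), np.int64(130), np.int64(137)), (np.int64(104), np.int64(135), np.int64(141)), (np.int64(105), np.int64(134), np.int64(142))]
241 [(np.int64(104), np.int64(135), np.int64(143)), (np.int64(105), np.int64(129), np.int64(136)), (np.int64(111), np.int64(102), np.int64(95)), (np.int64(125), np.int64(92), np.int64(69)), (np.int64(134), np.int64(100), np.int64(77)), (np.int64(123), np.int64(101), np.int64(90)), (np.int64(120)
[... 5999 characters left out ...]
8), np.int64(78)), (np.int64(118), np.int64(108), np.int64(84)), (np.int64(91), np.int64(96), np.int64(97)), (np.int64(89), np.int64(96), np.int64(101)), (np.int64(93), np.int64(100), np.int64(104)), (np.int64(94), np.int64(100), np.int64(104)), (np.int64(94), np.int64(100), np.int64(104)), (np.int64(93), np.int64(99), np.int64(103)), (np.int64(95), np.int64(100), np.int64(104)), (np.int64(93), np.int64(100), np.int64(104)), (np.int64(87), np.int64(94), np.int64(99)), (np.int64(88), np.int64(92), np.int64(95)), (np.int64(119), np.int64(110), np.int64(90)), (np.int64(159), np.int64(137), np.int64(85)), (np.int64(164), np.int64(141), np.int64(83)), (np.int64(154), np.int64(133), np.int64(84))]
```

Emit:
step_arm(moves=[{"dx":-1,"dy":-2,"dz":-50,"fingers":50},{"dx":-1,"dy":-2,"dz":-100,"fingers":50},{"dx":-1,"dy":-2,"dz":-130,"fingers":50},{"dx":-1,"dy":-2,"dz":-146,"fingers":40},{"dx":-1,"dy":-2,"dz":-146,"fingers":30},{"dx":-1,"dy":-2,"dz":-146,"fingers":30}])

```text
invalid input
```

Emit:
step_arm(moves=[{"fingers":0},{"fingers":0},{"fingers":0},{"fingers":0},{"fingers":0},{"fingers":0}], grip_force=5)

```text
invalid input
```

Emit:
step_arm(moves=[{"dx":-1,"dy":-2,"dz":-50,"twist":0,"fingers":50},{"dx":-1,"dy":-2,"dz":-100,"twist":0,"fingers":50},{"dx":-1,"dy":-2,"dz":-130,"twist":0,"fingers":50},{"dx":-1,"dy":-2,"dz":-146,"twist":0,"fingers":40},{"dx":-1,"dy":-2,"dz":-146,"twist":0,"fingers":30},{"dx":-1,"dy":-2,"dz":-146,"twist":0,"fingers":30}], grip_force=5)

```text
time: 3.5
tcp_pos: [0.556, 0.1282, 0.0744]
tool_rot: [[-0.943, 0.332, 0.002], [0.332, 0.943, 0.0], [-0.002, 0.001, -1.0]]
contact_force: [0.4, -0.7, -0.2]
finger_gap: 0.0294
```

Emit:
step_arm(moves=[{"dx":0,"dy":0,"dz":0,"twist":0,"fingers":0},{"dx":0,"dy":0,"dz":0,"twist":0,"fingers":0},{"dx":0,"dy":0,"dz":0,"twist":0,"fingers":0},{"dx":0,"dy":0,"dz":0,"twist":0,"fingers":0},{"dx":0,"dy":0,"dz":0,"twist":0,"fingers":0}], grip_force=5)

```text
time: 4.0
tcp_pos: [0.5559, 0.1279, 0.0742]
tool_rot: [[-0.943, 0.332, 0.002], [0.332, 0.943, -0.001], [-0.002, -0.0, -1.0]]
contact_force: [-1.6, -5.0, 6.1]
finger_gap: 0.0149
```

```bash
cat > st.py <<'E'
from h import *
s=env.read_state()
R=s['tool_rot']
print('t',s['time'],'tcp',s['tcp_pos'].round(5) if hasattr(s['tcp_pos'],'round') else s['tcp_pos'],'yaz',np.arctan2(R[1][1],R[0][1]).round(4),'F',np.round(s['contact_force'],2),'M',np.round(s['torque'],3),'gap',s['finger_gap'],'q',np.round(s['joint_pos'],3))
E
python3 st.py
```

```text
t 4.0 tcp [0.55586 0.12793 0.07422] yaz 1.2326 F [-1.6  -4.98  6.12] M [-0.945  0.201 -0.014] gap 0.014947842858222798 q [ 1.820e-01 -3.500e-02  1.836e+00 -1.000e-03  1.340e+00 -1.050e+00]
```

Emit:
step_arm(moves=[{"dx":-0.1,"dy":-0.4,"dz":0,"twist":0,"fingers":0},{"dx":-0.1,"dy":-0.4,"dz":0,"twist":0,"fingers":0},{"dx":-0.3,"dy":-0.3,"dz":0,"twist":-5,"fingers":0},{"dx":-0.5,"dy":-0.2,"dz":0,"twist":-10,"fingers":0},{"dx":-0.7,"dy":-0.1,"dz":0,"twist":-14.7,"fingers":0},{"dx":-0.85,"dy":0.05,"dz":0,"twist":-20,"fingers":0},{"dx":-1.0,"dy":0.15,"dz":0,"twist":-25,"fingers":0},{"dx":-1.15,"dy":0.3,"dz":0,"twist":-29.4,"fingers":0},{"dx":-1.3,"dy":0.5,"dz":0,"twist":-35,"fingers":0},{"dx":-1.4,"dy":0.7,"dz":0,"twist":-40,"fingers":0},{"dx":-1.5,"dy":0.85,"dz":0,"twist":-44.1,"fingers":0},{"dx":-1.6,"dy":1.05,"dz":0,"twist":-49,"fingers":0},{"dx":-1.7,"dy":1.25,"dz":0,"twist":-54,"fingers":0},{"dx":-1.7,"dy":1.4,"dz":0,"twist":-58.8,"fingers":0},{"dx":-1.7,"dy":1.4,"dz":0,"twist":-58.8,"fingers":0},{"dx":-1.7,"dy":1.4,"dz":0,"twist":-58.8,"fingers":0},{"dx":-1.7,"dy":1.4,"dz":0,"twist":-58.8,"fingers":0}], grip_force=15)

```text
time: 5.7
tcp_pos: [0.5537, 0.1291, 0.0741]
tool_rot: [[-0.205, 0.979, 0.001], [0.979, 0.205, -0.001], [-0.001, 0.0, -1.0]]
contact_force: [-6.2, -7.7, 9.7]
finger_gap: 0.0149
```

```bash
python3 st.py; python3 - <<'E'
from h import *
s=vision.snapshot('side'); save(s,'s1.png'); np.savez('/tmp/side1.npz',**s)
t=vision.snapshot('top'); save(t,'t1.png'); np.savez('/tmp/top1.npz',**t)
R=lambda im,x,y,w,h:cv2.resize(im[y:y+h,x:x+w,::-1],(400,300),interpolation=cv2.INTER_CUBIC)
cv2.imwrite('pics/z1.png',np.hstack([R(s['color'],205,217,92,69),R(t['color'],180,170,108,81)]))
E
```

```text
t 5.7 tcp [0.55373 0.12912 0.07415] yaz 0.2063 F [-6.23 -7.73  9.75] M [-1.412  1.031  0.01 ] gap 0.01489276240633108 q [ 1.850e-01 -3.800e-02  1.839e+00 -1.000e-03  1.341e+00 -2.100e-02]
```

View pics/z1.png

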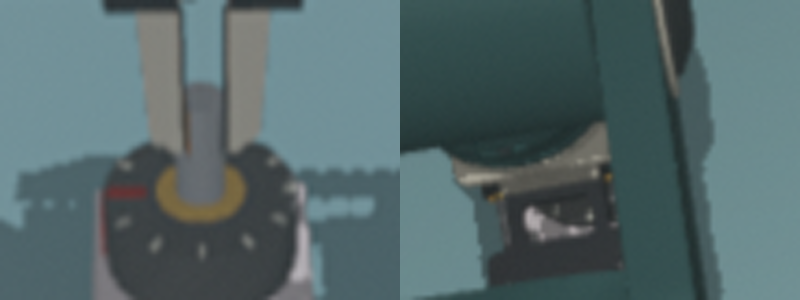

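```bash
python3 - <<'E'
from h import *
from scipy.optimize import least_squares
for n in('top','side'):
    s=dict(np.load(f'/tmp/{n}0.npz'))
    c=np.array([.5573,.130]) if n=='top' else np.array([.5545,.130])
    o=ortho(s,c,.046,.05,500).astype(int)  # 0.2mm/px BGR
    b,g,r=o[...,0],o[...,1],o[...,2]
    red=(r-g>35)&(abs(g-b)<30)
    i,j=np.nonzero(red); x=.05-i*.1/499; y=.05-j*.1/499
    rr=np.hypot(x,y); k=rr<.0395
    print(n,'red',k.sum(),x[k].mean(),y[k].mean(),'az',np.arctan2(y[k].mean(),x[k].mean()), 'axis dir',)
    P=np.c_[x[k],y[k]]; u,sv,vt=np.linalg.svd(P-P.mean(0)); print(' principal',np.arctan(vt[0,1]/vt[0,0]),sv)
    gold=(r-b>45)&(g-b>25)&(r-g<60)
    i,j=np.nonzero(gold); x=.05-i*.1/499; y=.05-j*.1/499
    k=(np.hypot(x,y)<.025); pts=np.c_[x[k],y[k]].astype(np.float32)
    h=cv2.convexHull(pts)[:,0]; f=lambda p:np.hypot(h[:,0]-p[0],h[:,1]-p[1])-p[2]
    q=least_squares(f,[0,0,.018],loss='soft_l1',f_scale=.0005).x; print(' ring',c+q[:2],q[2])
    o=ortho(s,c,.012,.07,700); 
    m=((o.min(2)>118)&(np.ptp(o.astype(int),axis=2)<30)).astype(np.uint8)
    m=cv2.morphologyEx(m,cv2.MORPH_OPEN,np.ones((5,5)))
    cs,_=cv2.findContours(m,cv2.RETR_EXTERNAL,cv2.CHAIN_APPROX_NONE); al=np.vstack([a for a in cs if len(a)>60])
    R=cv2.minAreaRect(al); print(' rect',c+.07-np.array(R[0])[::-1]*.0002,np.array(R[1])*.2,R[2])
    cv2.imwrite(f'pics/m_{n}.png',np.hstack([o[::2,::2],cv2.cvtColor(m*255,cv2.COLOR_GRAY2BGR)[::2,::2]]))
E
```

```text
top red 1773 0.028837426686424177 0.006947397332736538 az 0.23641090738226023 axis dir
 principal 0.21637776791840457 [0.17821973 0.05723418]
 ring [0.55661196 0.13047979] 0.017906648506314966
 rect [0.55643654 0.13033544] [88.31860962 88.74210205] 77.83612823486328
side red 3057 0.024371838213555014 -0.001365537748706443 az -0.055970808788060995 axis dir
 principal 0.9757536435600584 [0.92996058 0.1993856 ]
 ring [0.55391883 0.1290643 ] 0.018295166608853206
 rect [0.55478597 0.12535363] [ 90.83883667 114.27268066] 77.97640228271484
```

View pics/m_top.png

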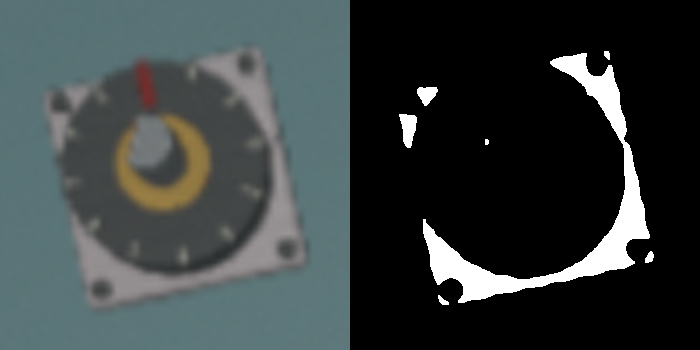

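View pics/m_side.png

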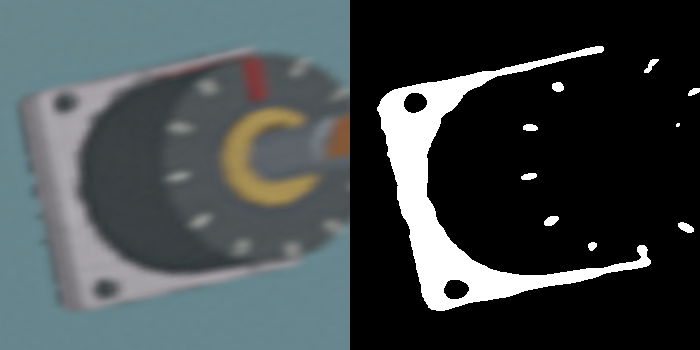

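Emit:
step_arm(moves=[{"dx":0,"dy":0,"dz":0,"twist":0.4,"fingers":0},{"dx":0,"dy":0,"dz":0,"twist":0.4,"fingers":0},{"dx":0,"dy":0,"dz":0,"twist":0.4,"fingers":0}], grip_force=15)

```text
time: 6.1
tcp_pos: [0.5537, 0.1291, 0.0742]
tool_rot: [[-0.212, 0.977, 0.001], [0.977, 0.212, -0.001], [-0.001, 0.0, -1.0]]
contact_force: [-6.9, -8.1, 9.8]
finger_gap: 0.0151
```

```bash
python3 st.py
```

```text
t 6.1 tcp [0.5537  0.12914 0.07416] yaz 0.2133 F [-6.9  -8.1   9.79] M [-1.337  1.115  0.086] gap 0.015103150781603321 q [ 1.850e-01 -3.800e-02  1.839e+00 -1.000e-03  1.341e+00 -2.800e-02]
```

Emit:
step_arm(moves=[{"dx":0,"dy":0,"dz":0,"twist":0,"fingers":50},{"dx":0,"dy":0,"dz":0,"twist":0,"fingers":50},{"dx":0,"dy":0,"dz":0,"twist":0,"fingers":50},{"dx":0,"dy":0,"dz":0,"twist":0,"fingers":50}], grip_force=5)

```text
time: 6.5
tcp_pos: [0.5536, 0.1299, 0.0727]
tool_rot: [[-0.212, 0.977, 0.0], [0.977, 0.212, 0.0], [0.0, 0.0, -1.0]]
contact_force: [-0.6, 0.2, -0.2]
finger_gap: 0.0423
```

```bash
python3 st.py
```

```text
t 6.5 tcp [0.55362 0.12987 0.07274] yaz 0.2134 F [-0.6   0.19 -0.15] M [-0.04  -0.064 -0.019] gap 0.042251983608279725 q [ 0.186 -0.037  1.84   0.     1.339 -0.028]
```

Emit:
step_arm(moves=[{"dx":0,"dy":0,"dz":45,"twist":0,"fingers":50},{"dx":0,"dy":0,"dz":90,"twist":0,"fingers":100},{"dx":19,"dy":-381.5,"dz":100,"twist":-78,"fingers":100},{"dx":19,"dy":-381.5,"dz":100,"twist":-78,"fingers":100},{"dx":19,"dy":-381.5,"dz":100,"twist":-78,"fingers":100},{"dx":19,"dy":-381.5,"dz":100,"twist":-78,"fingers":100},{"dx":19,"dy":-381.5,"dz":100,"twist":-78,"fingers":100},{"dx":19,"dy":-381.5,"dz":100,"twist":-78,"fingers":100},{"dx":19,"dy":-381.5,"dz":100,"twist":-78,"fingers":100},{"dx":19,"dy":-381.5,"dz":100,"twist":-78,"fingers":100},{"dx":19,"dy":-381.5,"dz":100,"twist":-78,"fingers":100},{"dx":19,"dy":-381.5,"dz":100,"twist":-78,"fingers":100},{"dx":19,"dy":-381.5,"dz":100,"twist":-78,"fingers":100},{"dx":19,"dy":-381.5,"dz":100,"twist":-78,"fingers":100},{"dx":19,"dy":-381.5,"dz":60,"twist":-78,"fingers":100},{"dx":19,"dy":-381.5,"dz":20,"twist":-78,"fingers":100}], grip_force=5)

```text
time: 8.1
tcp_pos: [0.5733, -0.2512, 0.0929]
tool_rot: [[0.91, 0.414, 0.003], [0.414, -0.91, -0.001], [0.002, 0.002, -1.0]]
contact_force: [0.0, 0.3, -1.1]
finger_gap: 0.0931
```

```bash
python3 st.py; python3 - <<'E'
from h import *
s=vision.snapshot('side'); save(s,'s2.png'); np.savez('/tmp/side2.npz',**s)
R=lambda im,x,y,w,h:cv2.resize(im[y:y+h,x:x+w,::-1],(400,300),interpolation=cv2.INTER_CUBIC)
cv2.imwrite('pics/z2.png',np.hstack([R(s['color'],205,217,92,69),R(s['color'],215,90,120,90)]))
E
```

```text
t 8.1 tcp [ 0.57327 -0.2512   0.09291] yaz -1.1441 F [ 0.02  0.3  -1.1 ] M [-0.05  -0.001  0.044] gap 0.09305821310900984 q [-0.454  0.07   1.698  0.     1.371  0.69 ]
```

View pics/z2.png

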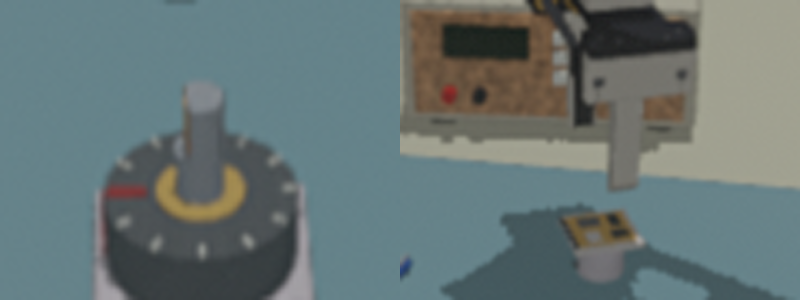

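Emit:
step_arm(moves=[{"dx":0,"dy":0,"dz":-40,"twist":0,"fingers":100},{"dx":0,"dy":0,"dz":-65,"twist":0,"fingers":100},{"dx":0,"dy":0,"dz":-79,"twist":0,"fingers":90},{"dx":0,"dy":0,"dz":-79,"twist":0,"fingers":75},{"dx":0,"dy":0,"dz":-79,"twist":0,"fingers":62},{"dx":0,"dy":0,"dz":-79,"twist":0,"fingers":58},{"dx":0,"dy":0,"dz":-79,"twist":0,"fingers":54},{"dx":0,"dy":0,"dz":-79,"twist":0,"fingers":50},{"dx":0,"dy":0,"dz":-79,"twist":0,"fingers":50},{"dx":0,"dy":0,"dz":-79,"twist":0,"fingers":50}], grip_force=4)

```text
time: 9.15
tcp_pos: [0.5729, -0.2519, 0.0144]
tool_rot: [[0.912, 0.41, 0.001], [0.41, -0.912, -0.0], [0.001, 0.001, -1.0]]
contact_force: [-0.4, -0.4, 5.3]
finger_gap: 0.0502
```

```bash
python3 st.py; python3 - <<'E'
from h import *
s=vision.snapshot('side'); save(s,'s3.png'); np.savez('/tmp/side3.npz',**s)
R=lambda im,x,y,w,h:cv2.resize(im[y:y+h,x:x+w,::-1],(400,300),interpolation=cv2.INTER_CUBIC)
cv2.imwrite('pics/z3.png',R(s['color'],235,120,80,60))
E
```

```text
t 9.15 tcp [ 0.5729  -0.25188  0.01443] yaz -1.148 F [-0.43 -0.37  5.28] M [0.133 0.054 0.059] gap 0.05016798510396051 q [-0.455  0.139  1.759  0.     1.243  0.693]
```

View pics/z3.png

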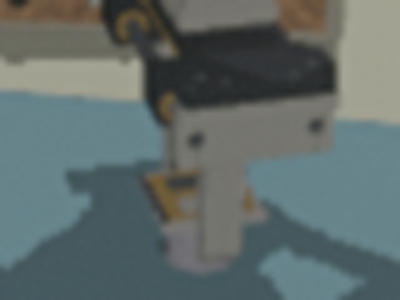

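Emit:
step_arm(moves=[{"dx":0,"dy":0,"dz":0,"twist":0,"fingers":60},{"dx":0,"dy":0,"dz":0,"twist":0,"fingers":100},{"dx":0,"dy":0,"dz":0,"twist":0,"fingers":100},{"dx":0,"dy":0,"dz":0,"twist":0,"fingers":100},{"dx":0,"dy":0,"dz":0,"twist":0,"fingers":100},{"dx":0,"dy":0,"dz":0,"twist":0,"fingers":100}], grip_force=4)

```text
time: 9.8
tcp_pos: [0.5725, -0.2517, 0.0136]
tool_rot: [[0.912, 0.41, -0.0], [0.41, -0.912, 0.0], [-0.0, -0.0, -1.0]]
contact_force: [-0.3, 0.6, -0.8]
finger_gap: 0.0905
```

```bash
python3 st.py
```

```text
t 9.8 tcp [ 0.57252 -0.25171  0.01359] yaz -1.148 F [-0.34  0.59 -0.83] M [-0.002  0.01  -0.036] gap 0.0904534376196206 q [-0.455  0.139  1.759  0.     1.243  0.693]
```

Emit:
step_arm(moves=[{"dx":0.1,"dy":-0.3,"dz":0,"twist":8,"fingers":100},{"dx":0.1,"dy":-0.3,"dz":0,"twist":16,"fingers":100},{"dx":0.1,"dy":-0.3,"dz":0,"twist":24,"fingers":100},{"dx":0.1,"dy":-0.3,"dz":0,"twist":32,"fingers":100},{"dx":0.1,"dy":-0.3,"dz":0,"twist":40,"fingers":100},{"dx":0.1,"dy":-0.3,"dz":0,"twist":48,"fingers":100},{"dx":0.1,"dy":-0.3,"dz":0,"twist":56,"fingers":100},{"dx":0.1,"dy":-0.3,"dz":0,"twist":64,"fingers":100},{"dx":0.1,"dy":-0.3,"dz":0,"twist":72,"fingers":100},{"dx":0.1,"dy":-0.3,"dz":0,"twist":80,"fingers":100},{"dx":0.1,"dy":-0.3,"dz":0,"twist":88,"fingers":100},{"dx":0.1,"dy":-0.3,"dz":0,"twist":90,"fingers":90},{"dx":0.1,"dy":-0.3,"dz":0,"twist":90,"fingers":75},{"dx":0.1,"dy":-0.3,"dz":0,"twist":90,"fingers":62},{"dx":0.1,"dy":-0.3,"dz":0,"twist":90,"fingers":58},{"dx":0.1,"dy":-0.3,"dz":0,"twist":90,"fingers":54},{"dx":0.1,"dy":-0.3,"dz":0,"twist":90,"fingers":45},{"dx":0.1,"dy":-0.3,"dz":0,"twist":90,"fingers":40},{"dx":0.1,"dy":-0.3,"dz":0,"twist":90,"fingers":40}], grip_force=4)

```text
time: 11.7
tcp_pos: [0.5727, -0.252, 0.0137]
tool_rot: [[-0.41, 0.912, 0.0], [0.912, 0.41, -0.0], [-0.0, 0.0, -1.0]]
contact_force: [1.2, -0.0, -0.0]
finger_gap: 0.0499
```

```bash
python3 st.py
```

```text
t 11.7 tcp [ 0.57266 -0.25205  0.01367] yaz 0.4226 F [ 1.18 -0.01 -0.02] M [-0.008 -0.108  0.012] gap 0.04987989161162816 q [-0.455  0.14   1.759 -0.     1.243 -0.878]
```

Emit:
step_arm(moves=[{"dx":0,"dy":0,"dz":0,"twist":0,"fingers":40},{"dx":0,"dy":0,"dz":0,"twist":0,"fingers":40},{"dx":0,"dy":0,"dz":10,"twist":0,"fingers":40},{"dx":0,"dy":0,"dz":30,"twist":0,"fingers":40},{"dx":0,"dy":0,"dz":60,"twist":0,"fingers":40},{"dx":0,"dy":0,"dz":95,"twist":0,"fingers":40},{"dx":0,"dy":0,"dz":130,"twist":0,"fingers":40},{"dx":-2,"dy":20,"dz":140,"twist":0,"fingers":40},{"dx":-4,"dy":60,"dz":140,"twist":-2,"fingers":40},{"dx":-6,"dy":100,"dz":140,"twist":-4,"fingers":40},{"dx":-8,"dy":140,"dz":140,"twist":-6,"fingers":40},{"dx":-10,"dy":180,"dz":140,"twist":-8,"fingers":40},{"dx":-12,"dy":220,"dz":140,"twist":-10,"fingers":40},{"dx":-14,"dy":260,"dz":140,"twist":-12,"fingers":40},{"dx":-15,"dy":300,"dz":140,"twist":-12,"fingers":40},{"dx":-16,"dy":340,"dz":140,"twist":-12,"fingers":40},{"dx":-16.6,"dy":370,"dz":140,"twist":-12,"fingers":40},{"dx":-16.6,"dy":382.5,"dz":140,"twist":-12,"fingers":40},{"dx":-16.6,"dy":382.5,"dz":140,"twist":-12,"fingers":40},{"dx":-16.6,"dy":382.5,"dz":140,"twist":-12,"fingers":40}], grip_force=20)

```text
time: 13.7
tcp_pos: [0.5558, 0.13, 0.1534]
tool_rot: [[-0.212, 0.977, -0.0], [0.977, 0.212, -0.0], [-0.0, -0.001, -1.0]]
contact_force: [-0.8, -0.1, -0.4]
finger_gap: 0.0495
```

```bash
python3 st.py; python3 - <<'E'
from h import *
s=vision.snapshot('side'); save(s,'s4.png'); np.savez('/tmp/side4.npz',**s)
s2=cv2.resize(s['color'][170:300,180:320,::-1],(700,590),interpolation=cv2.INTER_CUBIC)
cv2.imwrite('pics/z4.png',s2)
E
```

```text
t 13.7 tcp [0.55582 0.13    0.15341] yaz 0.2136 F [-0.81 -0.15 -0.36] M [-0.013 -0.071 -0.025] gap 0.04950099739756192 q [ 0.185 -0.086  1.752 -0.     1.476 -0.028]
```

View pics/z4.png

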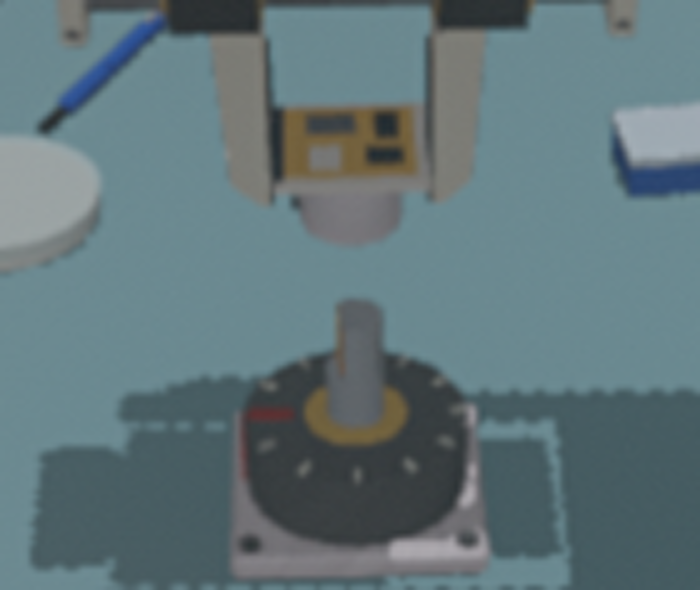

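Emit:
step_arm(moves=[{"dx":0,"dy":0,"dz":-20,"twist":0,"fingers":40},{"dx":0,"dy":0,"dz":-35,"twist":0,"fingers":40},{"dx":0,"dy":0,"dz":-39,"twist":0,"fingers":40},{"dx":0,"dy":0,"dz":-41,"twist":0,"fingers":40},{"dx":0,"dy":0,"dz":-43,"twist":0,"fingers":40},{"dx":0,"dy":0,"dz":-45,"twist":0,"fingers":40},{"dx":0,"dy":0,"dz":-47,"twist":0,"fingers":40},{"dx":0,"dy":0,"dz":-47,"twist":0,"fingers":40}], grip_force=20)

```text
time: 14.55
tcp_pos: [0.556, 0.1305, 0.1066]
tool_rot: [[-0.212, 0.977, -0.0], [0.977, 0.212, 0.0], [0.0, -0.0, -1.0]]
contact_force: [-0.1, 0.2, -0.5]
finger_gap: 0.0497
```

```bash
python3 st.py
```

```text
t 14.55 tcp [0.55604 0.13049 0.10659] yaz 0.2134 F [-0.13  0.17 -0.49] M [-0.081 -0.117  0.01 ] gap 0.04971983424540325 q [ 0.186 -0.057  1.802  0.     1.397 -0.028]
```

Emit:
step_arm(moves=[{"dx":0,"dy":0,"dz":-2,"twist":0,"fingers":40},{"dx":0,"dy":0,"dz":-4,"twist":0,"fingers":40},{"dx":0,"dy":0,"dz":-6,"twist":0,"fingers":40},{"dx":0,"dy":0,"dz":-8,"twist":0,"fingers":40},{"dx":0,"dy":0,"dz":-9,"twist":0,"fingers":40},{"dx":0,"dy":0,"dz":-9,"twist":0,"fingers":40}], grip_force=20)

```text
time: 15.15
tcp_pos: [0.556, 0.1305, 0.0974]
tool_rot: [[-0.212, 0.977, -0.0], [0.977, 0.212, -0.0], [0.0, -0.0, -1.0]]
contact_force: [-0.7, -0.0, -0.6]
finger_gap: 0.0496
```

```bash
python3 st.py
```

```text
t 15.15 tcp [0.55596 0.13047 0.09742] yaz 0.2134 F [-0.73 -0.03 -0.56] M [-0.012 -0.099  0.025] gap 0.04957863811428171 q [ 0.186 -0.05   1.811  0.     1.381 -0.028]
```

Emit:
step_arm(moves=[{"dx":0,"dy":0,"dz":-2,"twist":0,"fingers":40},{"dx":0,"dy":0,"dz":-4,"twist":0,"fingers":40},{"dx":0,"dy":0,"dz":-6,"twist":0,"fingers":40},{"dx":0,"dy":0,"dz":-8,"twist":0,"fingers":40},{"dx":0,"dy":0,"dz":-8.8,"twist":0,"fingers":40},{"dx":0,"dy":0,"dz":-8.8,"twist":0,"fingers":40},{"dx":0,"dy":0,"dz":-8.8,"twist":0,"fingers":40}], grip_force=20)

```text
time: 15.85
tcp_pos: [0.5561, 0.1305, 0.0889]
tool_rot: [[-0.212, 0.977, 0.0], [0.977, 0.212, 0.0], [0.0, 0.0, -1.0]]
contact_force: [-0.2, 0.5, -1.8]
finger_gap: 0.0494
```

```bash
python3 st.py;  python3 - <<'E'
from h import *
s=vision.snapshot('side'); save(s,'s5.png'); np.savez('/tmp/side5.npz',**s)
s2=cv2.resize(s['color'][190:300,180:320,::-1],(700,550),interpolation=cv2.INTER_CUBIC)
cv2.imwrite('pics/z5.png',s2)
E
```

```text
t 15.85 tcp [0.55608 0.13049 0.0889 ] yaz 0.2134 F [-0.19  0.47 -1.84] M [-0.07  -0.091  0.031] gap 0.04941330424103006 q [ 0.186 -0.044  1.819  0.     1.366 -0.028]
```

View pics/z5.png

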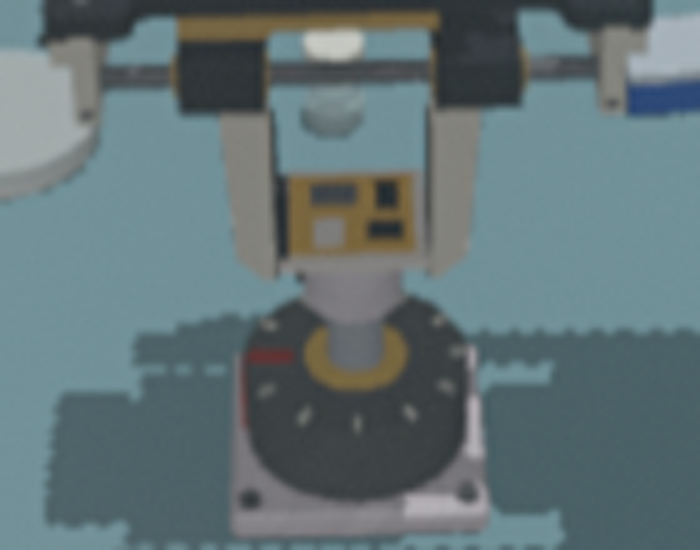

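Emit:
step_arm(moves=[{"dx":-0.6,"dy":-0.1,"dz":0,"twist":0,"fingers":40},{"dx":-1.2,"dy":-0.25,"dz":0,"twist":0,"fingers":40},{"dx":-1.2,"dy":-0.25,"dz":0,"twist":0,"fingers":40},{"dx":-1.2,"dy":-0.25,"dz":0,"twist":0,"fingers":40}], grip_force=20)

```text
time: 16.3
tcp_pos: [0.5548, 0.1302, 0.0889]
tool_rot: [[-0.212, 0.977, 0.0], [0.977, 0.212, -0.0], [-0.0, 0.0, -1.0]]
contact_force: [0.0, 0.6, -1.4]
finger_gap: 0.0496
```

```bash
python3 st.py; python3 st.py
```

```text
t 16.3 tcp [0.55483 0.13022 0.08888] yaz 0.2134 F [ 0.    0.58 -1.42] M [-0.038 -0.107  0.012] gap 0.049590228736053 q [ 0.186 -0.047  1.822 -0.     1.366 -0.028]
t 16.3 tcp [0.55483 0.13022 0.08888] yaz 0.2134 F [ 0.    0.58 -1.42] M [-0.038 -0.107  0.012] gap 0.049590228736053 q [ 0.186 -0.047  1.822 -0.     1.366 -0.028]
```

Emit:
step_arm(moves=[{"dx":-0.2,"dy":-0.05,"dz":0,"twist":0,"fingers":40},{"dx":-0.4,"dy":-0.1,"dz":0,"twist":0,"fingers":40},{"dx":-0.4,"dy":-0.1,"dz":0,"twist":0,"fingers":40},{"dx":-0.4,"dy":-0.1,"dz":0,"twist":0,"fingers":40}], grip_force=20)

```text
time: 16.7
tcp_pos: [0.5544, 0.1301, 0.0888]
tool_rot: [[-0.212, 0.977, -0.0], [0.977, 0.212, -0.0], [-0.0, -0.0, -1.0]]
contact_force: [1.2, 0.1, -0.9]
finger_gap: 0.0498
```

```bash
python3 st.py
```

```text
t 16.7 tcp [0.55444 0.13014 0.08883] yaz 0.2134 F [ 1.17  0.08 -0.91] M [-0.043 -0.109 -0.031] gap 0.04984091187186599 q [ 0.186 -0.048  1.823 -0.     1.366 -0.028]
```

Emit:
step_arm(moves=[{"dx":-0.15,"dy":-0.03,"dz":0,"twist":0,"fingers":40},{"dx":-0.3,"dy":-0.06,"dz":0,"twist":0,"fingers":40},{"dx":-0.3,"dy":-0.06,"dz":0,"twist":0,"fingers":40},{"dx":-0.3,"dy":-0.06,"dz":0,"twist":0,"fingers":40}], grip_force=20)

```text
time: 17.1
tcp_pos: [0.5542, 0.1301, 0.0889]
tool_rot: [[-0.212, 0.977, 0.0], [0.977, 0.212, 0.0], [0.0, 0.0, -1.0]]
contact_force: [0.2, 0.0, -1.7]
finger_gap: 0.0494
```

```bash
python3 st.py
```

```text
t 17.1 tcp [0.55418 0.13008 0.0889 ] yaz 0.2133 F [ 0.21  0.04 -1.71] M [-0.015 -0.09  -0.046] gap 0.04943173999338242 q [ 0.186 -0.048  1.823  0.     1.366 -0.028]
```

Emit:
step_arm(moves=[{"dx":-0.15,"dy":-0.03,"dz":0,"twist":0,"fingers":40},{"dx":-0.3,"dy":-0.06,"dz":0,"twist":0,"fingers":40},{"dx":-0.3,"dy":-0.06,"dz":0,"twist":0,"fingers":40},{"dx":-0.3,"dy":-0.06,"dz":0,"twist":0,"fingers":40}], grip_force=20)

```text
time: 17.5
tcp_pos: [0.5539, 0.13, 0.0888]
tool_rot: [[-0.212, 0.977, 0.0], [0.977, 0.212, 0.0], [-0.0, 0.0, -1.0]]
contact_force: [0.6, 0.5, -0.2]
finger_gap: 0.0496
```

```bash
python3 st.py
```

```text
t 17.5 tcp [0.55388 0.13002 0.08885] yaz 0.2134 F [ 0.63  0.48 -0.21] M [ 0.013 -0.204  0.052] gap 0.04956221261258052 q [ 0.186 -0.049  1.824 -0.     1.366 -0.028]
```

Emit:
step_arm(moves=[{"dx":-0.15,"dy":-0.03,"dz":0,"twist":0,"fingers":40},{"dx":-0.3,"dy":-0.06,"dz":0,"twist":0,"fingers":40},{"dx":-0.3,"dy":-0.06,"dz":0,"twist":0,"fingers":40},{"dx":-0.3,"dy":-0.06,"dz":0,"twist":0,"fingers":40}], grip_force=20)

```text
time: 17.9
tcp_pos: [0.5537, 0.13, 0.0889]
tool_rot: [[-0.212, 0.977, 0.0], [0.977, 0.212, 0.0], [-0.0, 0.0, -1.0]]
contact_force: [2.9, 0.0, -3.2]
finger_gap: 0.0497
```

```bash
python3 st.py
```

```text
t 17.9 tcp [0.55371 0.12998 0.0889 ] yaz 0.2133 F [ 2.88  0.03 -3.18] M [ 0.094 -0.749  0.021] gap 0.04965894001443037 q [ 0.186 -0.05   1.825  0.     1.366 -0.028]
```

Emit:
step_arm(moves=[{"dx":0,"dy":0,"dz":0,"twist":0,"fingers":40},{"dx":0,"dy":0,"dz":0,"twist":0,"fingers":40},{"dx":0,"dy":0,"dz":0,"twist":0,"fingers":40},{"dx":0,"dy":0,"dz":0,"twist":0,"fingers":40},{"dx":0,"dy":0,"dz":0,"twist":0,"fingers":40}], grip_force=20)

```text
time: 18.4
tcp_pos: [0.5536, 0.13, 0.0889]
tool_rot: [[-0.212, 0.977, 0.0], [0.977, 0.212, 0.0], [0.0, 0.0, -1.0]]
contact_force: [5.8, 1.0, -1.5]
finger_gap: 0.0497
```

```bash
python3 st.py;  python3 - <<'E'
from h import *
s=vision.snapshot('side'); save(s,'s6.png')
t=vision.snapshot('top'); save(t,'t6.png')
# expected silhouette: overlay collar bottom ring (z=.075) and plate top corners (z=.109) for carrier at current TCP
st=env.read_state(); c=np.array(st['tcp_pos']); a=.2133
X=np.array([np.cos(a),np.sin(a),0]);Y=np.array([-X[1],X[0],0])
off=np.array([-.0022,-.0006,0])  # side cam offset seen on the stage
o=np.array([c[0],c[1],0])+off
im=s['color'][190:300,180:320,::-1]; k=5; im=cv2.resize(im,None,fx=k,fy=k,interpolation=cv2.INTER_CUBIC)
def dr(P,col):
    uv=((proj(s,P)-[180,190]+.5)*k).astype(np.int32); cv2.polylines(im,[uv.reshape(-1,1,2)],True,col,1)
th=np.linspace(0,2*np.pi,60)
for z,col in((.075,(0,255,0)),(.105,(0,255,255))): dr([o+.017*(np.cos(q)*X+np.sin(q)*Y)+[0,0,z] for q in th],col)
dr([o+.025*(i*X+j*Y)+[0,0,.109] for i,j in((1,1),(1,-1),(-1,-1),(-1,1))],(255,0,255))
cv2.imwrite('pics/z6.png',im)
for q in('vial_a','chip_box','petri_dish','tweezers','pen'):
    print(q,[(round(float(d['p']),2),np.round(d['location'])) for d in finder.find_in(s,q)][:2])
E
```

```text
t 18.4 tcp [0.55364 0.12998 0.0889 ] yaz 0.2134 F [ 5.75  1.01 -1.52] M [ 0.202 -1.037 -0.012] gap 0.04974530111131507 q [ 0.186 -0.05   1.825  0.     1.366 -0.028]
vial_a [(0.77, array([134., 313.])), (0.7, array([246., 212.]))]
chip_box [(0.68, array([318., 204.]))]
petri_dish [(0.62, array([176., 215.]))]
tweezers [(0.74, array([359., 265.]))]
pen []
```

View pics/z6.png

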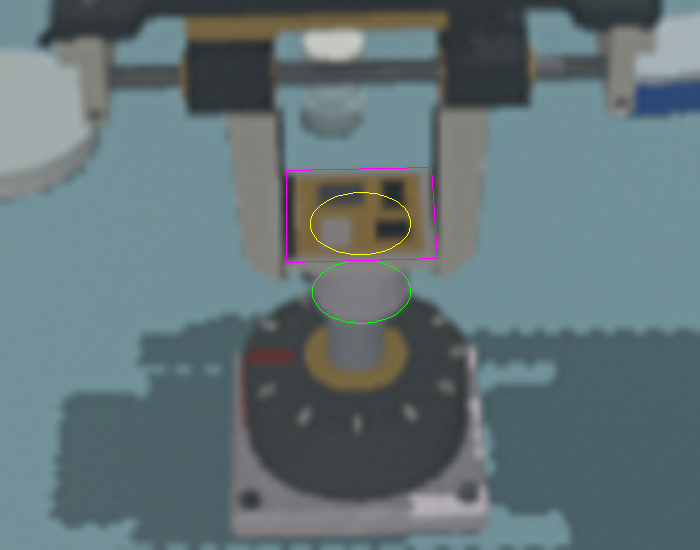

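View pics/s6.png

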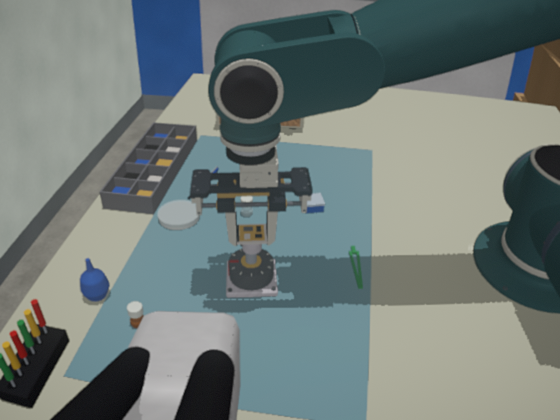

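Emit:
step_arm(moves=[{"dx":0.15,"dy":0.03,"dz":0,"twist":0,"fingers":40},{"dx":0.15,"dy":0.03,"dz":0,"twist":0,"fingers":40},{"dx":0.15,"dy":0.03,"dz":0,"twist":0,"fingers":40},{"dx":0.15,"dy":0.03,"dz":0,"twist":0,"fingers":40},{"dx":0.15,"dy":0.03,"dz":0,"twist":0,"fingers":40},{"dx":0.15,"dy":0.03,"dz":0,"twist":0,"fingers":40},{"dx":0.15,"dy":0.03,"dz":0,"twist":0,"fingers":40},{"dx":0.15,"dy":0.03,"dz":0,"twist":0,"fingers":40}], grip_force=20)

```text
time: 19.55
tcp_pos: [0.5537, 0.13, 0.0889]
tool_rot: [[-0.212, 0.977, -0.0], [0.977, 0.212, 0.0], [0.0, -0.0, -1.0]]
contact_force: [3.7, -0.7, -0.5]
finger_gap: 0.0491
```

```bash
python3 st.py; python3 - <<'E'
from h import *
for i in range(3):
    vision.snapshot('side'); s=env.read_state(); print(s['time'],np.round(s['contact_force'],2),np.round(s['torque'],2),np.round(s['tcp_pos'],5))
E
```

```text
t 19.55 tcp [0.55371 0.12996 0.08886] yaz 0.2133 F [ 3.73 -0.66 -0.53] M [ 0.164 -0.827  0.048] gap 0.04913003313760007 q [ 0.186 -0.049  1.824  0.     1.367 -0.028]
19.6 [ 4.52  0.92 -2.04] [ 0.14 -0.78 -0.02] [0.5537  0.12999 0.08885]
19.65 [ 3.93  1.02 -1.14] [ 0.13 -0.77  0.07] [0.5537  0.12997 0.08886]
19.7 [ 3.57  0.7  -1.57] [ 0.1  -0.79 -0.01] [0.5537  0.12997 0.08886]
```

```bash
python3 -c "
from h import *
print(job.finish_job())"; python3 st.py
```

```text
the job is handed in; nothing more can be done
None
the job is handed in; nothing more can be done
```

The job is handed in at about 20 s. The arm is holding the carrier on the spindle by the plate's edges, facing the red mark, with the set-screw pressed on the flat.

**What I did**
- I pinched the spindle. The gap read 14.9 mm, so the pads were already square to the flat.
- I turned the spindle about 58° so the flat faces the red mark (world heading 0.213 rad). The gap still read 15.1 mm afterwards.
- I lightly squeezed the carrier's ±y plate edges to centre it, then gripped the ±x edges at 20 N and lifted it.
- I lowered the collar over the spindle without any noticeable contact force, then moved along the carrier's −x until the screw bore on the flat.

**Last checks**
- **Heading:** the tool read 0.2133 rad. From the first top picture I measured the red mark at 0.212–0.216 rad.
- **Height:** the collar's underside is about 75 mm above the bench, which puts the screw about 83 mm up, at the middle of the flat. A model outline drawn over the side picture matched the carrier's height and showed it upright.
- **Press:** the force was steady at about 4 N.
- **Support:** the vertical force was about −1.3 N, about the carrier's own weight, so nothing else is carrying it.

**Disagreements and gaps**
- The screw met the flat after about 2.3 mm of travel, not the nominal 1.7 mm. My estimate of the axis, or of the carrier's place in the grip, is off by roughly 0.6 mm in that direction.
- The side camera placed the stage 2–3 mm off in x from the top camera. Pinching the spindle gave a position close to the top camera's.
- In the last side picture the finder put most bystanders where they started, to within a few pixels. It missed the pen, and vial_a was partly hidden behind the gripper. I did not move near either of them.

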